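Sort the laundry containers onto their own drip mats

ROBOT

A 6-joint arm with a two-finger parallel gripper is mounted at the origin on the work surface. World frame = base frame: x ahead of the robot, y to its left, z up, the work surface at z = 0. Lengths are in mm, angles in rad, forces in N, time in s.
With the tool pointing down it reaches from about 275 to 1000 mm from the base axis. Payload 8.4 kg.
Tool frame: the origin (TCP) lies at the very end of the fingers, on their centre line; the grasp point (between the pads) lies 19 mm behind it; z points along the fingers, y is the direction in which the jaws open and shut (so a half turn about z gives the same grasp; the last joint's range is limited). The gripper opens to 85 mm and grips with 20 to 120 N. Pads are 22 mm wide; open, the fingers measure 114 mm over their backs; the gripper's body (76 mm by 85 mm) begins 54 mm behind the grasp point. The pads swing forward as they close: fully open they stand 13 mm farther back than shut.
Start: joints at [-1.17, 0.353, 1.633, -0, 1.155, -0.002], TCP at [244.996, -574.982, 231.281] pointing down, gripper open.
Joint ranges: [-2.63, 2.63], [-0.92, 2.1], [0.06, 2.66], [-1.3, 4.44], [0, 2.69], [-3.02, 3.02]. Speed limits (rad/s): [2.22, 2.22, 2.79, 3.14, 3.14, 3.14].

INTERFACE

Orientations are given as [roll, pitch, yaw] about the fixed x, y, z axes, in that order (R = Rz(yaw) Ry(pitch) Rx(roll)).
In Python, from rig import r, vision gives the robot as it stands.
- The arm moves only by the tool move_arm, never from a script. Its argument "series" is text: rows parted by semicolons, each of 7 numbers parted by spaces: the closure, from -1 (fully open) to 1 (shut), then the shift along the tool's x, y, z in units of 40 mm (1.0 is 40 mm), then the turn, a rotation vector about the tool's x, y, z in degrees. In form: grip tx ty tz ax ay az; .... A call has 1 to 20 rows; each row shifts and turns the pose as measured when the row begins, along the tool's axes as they then stand; what a row does not reach is not made up. A row lasts 1/8 s, in which the tool goes at most 62.5 mm and 10.7 degrees, less where a joint would pass 70% of its speed; a pose out of reach is approached as far as the arm can. A call is refused whole if a number of a shift passes 1 or a number of a turn 10.7, either way. A call with a gripper value outside its range is refused whole. The fingers move at their own pace and stop on an object; "grip_force" is the grip in N (left out, the last holds). Time passes only in rows, so rows that do not move let the fingers close. It gives the time, the measured TCP pose, the force and the opening at its end, in the units of the state.
- r.sense(): the state, without advancing time (a new reading comes with each control period).
- vision.grab_frame(name): name is "side" or "top"; returns the picture (384x512x3 uint8, red, green, blue); there is no depth.
- vision.camera_params(name): a dict with "fx", "fy", "cx", "cy" (pixels), "position" and "rotation" of the camera in the world. Camera axes: x right, y up, looking along -z (the intrinsics and any distortion apply to the point x, -y, -z); pixel columns grow to the right and rows downward; lengths in mm; the calibration is good to about 2 mm. A picture is of the moment at which its call begins. camera_params takes no time and is no camera call.
- r.sign_off(): hands the job in, once; it reports no verdict.
The state is a dict: "clock": time; "qpos": joint angles; "qvel": joint speeds; "joint_efforts": joint torques, N m; "eef_pos": TCP position; "tcp_rot": TCP orientation; "contact_force": force on the tool from outside, world axes, zero at the start; "wrist_torque": the same for the moment, N m; "opening": opening from 0.0 (shut) to 1.0 (fully open).
Only numpy, scipy, OpenCV 4.12 (cv2) and the standard library are available. Lean on these libraries where they do the work, as an engineer would, in place of code of your own. Each camera call takes 0.05 s, during which the arm holds its last target. There are 200 camera calls.

TASK

The four laundry containers stand on one another's drip mats. Move them round so that each stands upright in the middle of the mat that has the shape of its own base (round jar on the round mat, square canister on the square mat, oblong tin on the oblong mat, three-sided canister on the triangular mat), with the empty cork pad as a free spot on the way. Never tip a container over; how it is turned on its mat does not matter.

Things in the scene. Friction and masses are not known exactly. Their poses are not given: they have to be found in the camera images.
- round_jar: loose round jar, white plastic with a grey lid and a paper band, 58 mm in diameter all the way up, 100 mm tall, 0.18-0.35 kg. Origin: centre of its underside; z up along its axis. Can be gripped across the diameter anywhere along its height.
- square_canister: loose square canister, white plastic with a flat grey metal lid, 54 x 54 mm (x, y) and 100 mm tall, straight sides parallel to its x and y axes, 0.18-0.35 kg. Origin: centre of its underside; z up.
- oblong_tin: loose oblong (rectangular) tin, plain aluminium with a steel lid, 42 mm along its x, 94 mm along its y, 95 mm tall, straight sides, 0.18-0.35 kg; grip it across the 42 mm, along its x. Origin: centre of its underside; z up.
- triangle_canister: loose three-sided canister, white plastic, an upright prism with an equilateral base of 83 mm sides (48 mm from centre to corner, one corner towards +x, 24 mm from centre to side), its body 75 mm tall; on the middle of the top a round grey knob 26 mm in diameter, from 75 to 109 mm above the underside, by which it is gripped from above. 0.15-0.31 kg. Origin: centre of its underside; z up.
- round_mat: fixed drip mat of dark rubber, a disc 100 mm in diameter, 5 mm thick. Origin: centre of its underside, at counter height; its top is 5 mm above. At the start one of the other containers stands on it.
- square_mat: fixed drip mat of dark rubber, 96 x 96 mm, 5 mm thick. Origin: centre of its underside; its top is 5 mm above. At the start one of the other containers stands on it.
- oblong_mat: fixed drip mat of dark rubber, a rectangle 72 mm along its x and 130 mm along its y, 5 mm thick. Origin: centre of its underside; its top is 5 mm above. At the start one of the other containers stands on it.
- triangle_mat: fixed drip mat of dark rubber, an equilateral triangle 132 mm a side (76 mm from centre to corner, one corner towards its +x), 5 mm thick. Origin: centre of its underside; its top is 5 mm above. At the start one of the other containers stands on it.
- cork_pad: fixed plain cork pad, 108 x 108 mm, 6 mm thick, empty at the start: the free spot. Origin: centre of its underside; its top is 6 mm above. The five places lie at least 170 mm apart between centres. A clear cup 34 mm tall, a gasket, clothes pegs, a brush and a spanner lie low (under 40 mm) between them; a spray bottle 165 mm tall stands at the far side.

How it is judged:
By the outcome, as a careful person would: the job done as asked, in the order asked, and still so for the second after the job is handed in, with the robot touching nothing.
It also fails if it takes over 134 s, if anything falls off the work surface, if the arm or the gripper's body presses on something with over 40 N, if the wrist force passes 120 N, or if a joint passes its speed limit or range.

## Working session

There is one attempt and no reset: what is moved stays moved. The work goes in short steps, Python scripts to look and compute and a tool call to move; the robot and the scene stay as the last step left them, time stands still between calls to the robot, and variables do not carry over. Pictures are saved under pics/ and viewed, about 12 in all and at most 16, crops included, and the job is handed in when it is done.

Besides the shell and the picture viewer there is one more tool, called after "Call:" by a JSON object that holds its "name" and its "arguments", one argument or row to a line. move_arm: Moves the arm, as the interface text tells. Its arguments: {"type":"object","properties":{"series":{"type":"string"},"grip_force":{"type":"number"}},"required":["series"]}

```bash
ls; mkdir -p pics; python3 - <<'E'
from rig import r, vision
import cv2
print(r.sense())
for n in("side","top"):
    print(n,vision.camera_params(n))
    cv2.imwrite(f"pics/{n}0.png",vision.grab_frame(n)[:,:,::-1])
E
```

```text
pics
{'clock': 0.0, 'qpos': array([-1.17038730e+00,  3.53662347e-01,  1.63412456e+00,  9.76554206e-06,
        1.15518466e+00, -2.39750849e-03]), 'qvel': array([-1.46087844e-04, -8.47577419e-04,  6.01214775e-04, -3.30707093e-04,
        9.61318840e-04, -8.99564379e-05]), 'joint_efforts': array([ 1.06516669e-03, -6.05235171e+01, -3.42059362e+01,  2.09445029e-04,
        9.19329061e-03, -2.36413854e-05]), 'eef_pos': array([ 244.82368176, -574.54672557,  230.55690279]), 'tcp_rot': array([-3.14021377e+00, -1.22346709e-05,  4.02802575e-01]), 'contact_force': array([-0.19117015,  0.37911514, -0.93702524]), 'wrist_torque': array([-0.05796453,  0.00832561,  0.02686858]), 'opening': 0.9998479080891322}
side {'fx': 409.32548941587476, 'fy': 409.32548941587476, 'cx': 255.23114843811382, 'cy': 195.487577846976, 'position': array([202.23719276, 797.07691651, 683.21256057]), 'rotation': array([ 0.92065042, -0.02259685, -2.75704638])}
top {'fx': 440.7495176775713, 'fy': 440.7495176775713, 'cx': 252.6887102509664, 'cy': 193.37269624360516, 'position': array([ 428.73510844,   14.78355947, 1059.22502543]), 'rotation': array([ 0.03926078, -0.00662865, -1.5863813 ])}
```

View pics/top0.png

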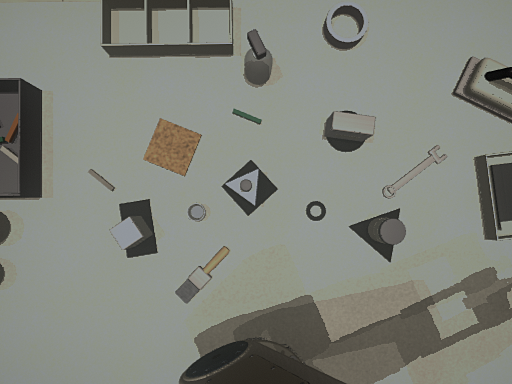

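View pics/side0.png

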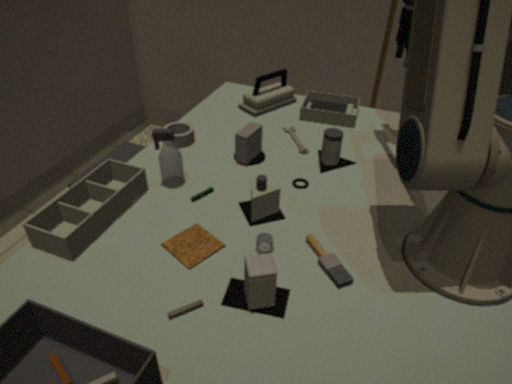

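Top view: the tin stands on the round mat (347,131), the triangle on the square mat (249,187), the jar on the triangle mat (381,235) and the square canister on the oblong mat (137,228). The cork pad is empty at (173,146). Next I'll look closer.

```bash
cat > h.py <<'E'
import numpy as np, cv2
from scipy.spatial.transform import Rotation as Ro
from rig import r, vision
def cam(n):
    p=vision.camera_params(n); return p,Ro.from_euler('xyz',p['rotation']).as_matrix()
def rays(n,uv):
    p,R=cam(n); uv=np.asarray(uv,float).reshape(-1,2)
    d=np.c_[(uv[:,0]-p['cx'])/p['fx'],-(uv[:,1]-p['cy'])/p['fy'],-np.ones(len(uv))]
    return p['position'],d@R.T
def onplane(n,uv,z):
    o,d=rays(n,uv); return (o+d*((z-o[2])/d[:,2])[:,None])[:,:2]
def proj(n,P):
    p,R=cam(n); c=(np.atleast_2d(P)-p['position'])@R
    return np.c_[p['cx']+p['fx']*c[:,0]/-c[:,2],p['cy']-p['fy']*c[:,1]/-c[:,2]]
E
python3 - <<'E'
from h import *
im=cv2.imread('pics/top0.png')
hsv=cv2.cvtColor(im,cv2.COLOR_BGR2HSV)
m=(hsv[...,2]<62).astype(np.uint8)
for nm,(u,v) in dict(round=(347,131),square=(249,187),tri=(381,235),oblong=(137,228)).items():
    s=np.zeros_like(m); s[v-36:v+37,u-36:u+37]=m[v-36:v+37,u-36:u+37]
    n,l,st,_=cv2.connectedComponentsWithStats(s)
    vs,us=np.nonzero(np.isin(l,[i for i in range(1,n) if st[i,4]>25]))
    W=onplane('top',np.c_[us,vs],5).astype(np.float32)
    print(nm,len(W),'rect',cv2.minAreaRect(W),'circ',cv2.minEnclosingCircle(W))
    if nm=='tri': print(cv2.minEnclosingTriangle(W.reshape(-1,1,2)))
c=((hsv[...,0]<20)&(hsv[...,1]>90)).astype(np.uint8); c[:110]=0;c[180:]=0;c[:,:130]=0;c[:,215:]=0
vs,us=np.nonzero(c);W=onplane('top',np.c_[us,vs],6).astype(np.float32);print('cork',cv2.minAreaRect(W))
crop=lambda x,y,w,h:cv2.resize(im[y:y+h,x:x+w],None,fx=5,fy=5,interpolation=cv2.INTER_CUBIC)
a=np.vstack([np.hstack([crop(100,193,75,60),crop(212,155,75,60)]),np.hstack([crop(315,100,75,60),crop(345,203,75,60)])])
cv2.imwrite('pics/crop1.png',a)
E
```

```text
round 338 rect ((585.0204467773438, -219.01007080078125), (91.6883316040039, 32.92273712158203), 87.4267578125) circ ((600.9281005859375, -219.72640991210938), 45.84598922729492)
square 872 rect ((485.04486083984375, 15.409591674804688), (94.14833068847656, 94.02725219726562), 41.22269821166992) circ ((485.5325012207031, 15.7450590133667), 64.86254119873047)
tri 713 rect ((376.51611328125, -276.1666564941406), (111.27609252929688, 126.49777221679688), 78.17832946777344) circ ((372.8833312988281, -293.4828186035156), 73.33344268798828)
(7404.734375, array([[[ 301.57214, -317.3242 ]],

       [[ 389.14197, -219.80449]],

       [[ 429.4069 , -344.08072]]], dtype=float32))
oblong 942 rect ((392.29937744140625, 281.39178466796875), (127.89752197265625, 71.78599548339844), 8.286221504211426) circ ((393.0235595703125, 280.3735656738281), 71.96240234375)
cork ((585.2844848632812, 198.8469696044922), (107.28854370117188, 106.24211883544922), 67.26457977294922)
```

View pics/crop1.png

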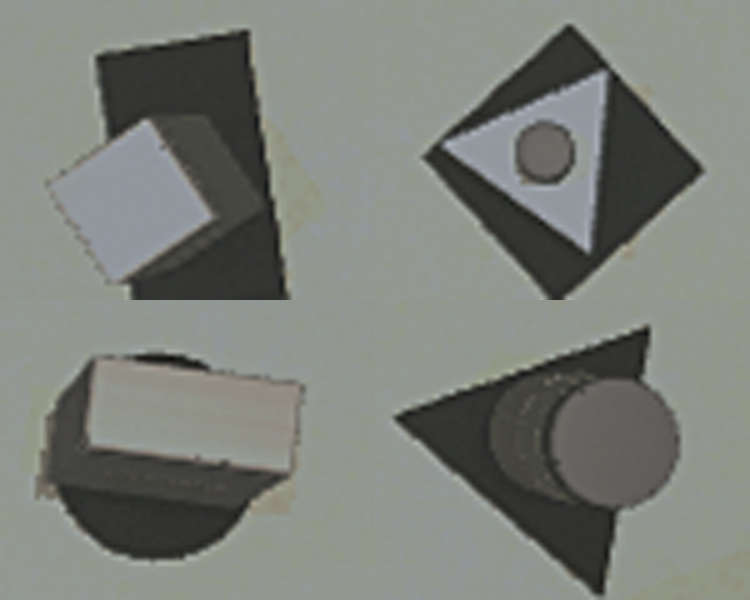

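The crops show each lid clearly; the corners of each are picked from them and checked against the given sizes.

```bash
python3 - <<'E'
from h import *
def w(pts,sub,off,z):
    p=(np.array(pts,float)-sub+.5)/5-.5+off; return onplane('top',p,z)
def show(n,P): print(n,'mean',P.mean(0).round(1),'sides',np.linalg.norm(P-np.roll(P,-1,0),axis=1).round(1),'angles',np.degrees(np.arctan2(*(np.roll(P,-1,0)-P).T[::-1])).round(1))
show('sq',w([(150,119),(215,215),(115,282),(47,183)],(0,0),(100,193),105))
show('tri',w([(608,70),(442,146),(592,254)],(375,0),(212,155),80))
show('knob',w([(515,152),(545,122),(575,152),(545,182)],(375,0),(212,155),114))
show('tin',w([(95,358),(302,384),(290,472),(88,444)],(0,300),(315,100),100))
show('jar',w([(551,443),(615,378),(680,443),(615,508)],(375,300),(345,203),105))
# round mat: circle through arc points
P=w([(155,560),(105,545),(75,516),(225,533),(248,505),(155,352),(190,357)],(0,300),(315,100),5)
s=np.linalg.lstsq(np.c_[2*P,np.ones(len(P))],(P**2).sum(1),rcond=None)[0]
print('rmat',s[:2],np.sqrt(s[2]+s[0]**2+s[1]**2))
# tri mat: lines by corners visible, crop picks
T=np.array([onplane('top',[q],5)[0] for q in [(349.0,229.3)]])
show('trimat',w([(396,418),(650,326),(603,597)],(375,300),(345,203),5))
c=r.sense()
print(c['eef_pos'],Ro.from_euler('xyz',c['tcp_rot']).as_matrix().round(3))
E
```

```text
sq mean [385.8 282.3] sides [50.2 51.5 51.9 51.9] angles [-146.4  123.1   34.1  -58.9]
tri mean [483.9  22.2] sides [81.3 82.2 82.3] angles [ 113.8 -126.6   -5.9]
knob mean [484.   22.9] sides [18.2 18.2 18.2 18.2] angles [ -45.8 -135.9  134.2   44.1]
tin mean [ 618.6 -215.6] sides [91.7 39.3 89.5 38.2] angles [-98.  170.8  81.2  -5.9]
jar mean [ 379.6 -293.7] sides [39.7 39.6 40.  39.2] angles [ -45.9 -136.2  133.6   43.5]
rmat [ 617.97189424 -220.10234334] 50.163391851991655
trimat mean [ 373.1 -294.6] sides [129.9 131.4 129.9] angles [-71.1 168.5  48.1]
[ 244.80721337 -574.56082372  230.60495579] [[ 0.92   0.392 -0.001]
 [ 0.392 -0.92   0.001]
 [ 0.    -0.001 -1.   ]]
```

```bash
cat >> h.py <<'E'
def to(x,y,z,yaw=None):
    "remaining shift in tool units at the present yaw (and az in deg to reach yaw)"
    s=r.sense(); R=Ro.from_euler('xyz',s['tcp_rot']); M=R.as_matrix()
    ph=np.degrees(np.arctan2(M[1,0],M[0,0]))
    print('t',round(s['clock'],2),'pos',s['eef_pos'].round(1),'yaw',ph.round(1),'tilt xy',M[:2,2].round(3),'op',round(s['opening'],3),'F',s['contact_force'].round(1))
    u=M.T@(np.array([x,y,z])-s['eef_pos'])/40; print('units now',u.round(2))
    if yaw is not None:
        c,sn=np.cos(np.radians(yaw)),np.sin(np.radians(yaw)); d=(np.array([x,y,z])-s['eef_pos'])/40
        print('az',round(-(yaw-ph),1),'units after turn',np.round([c*d[0]+sn*d[1],sn*d[0]-c*d[1],-d[2]],2))
E
```

Call:
{"name": "move_arm", "arguments": {
  "series": "-1 0.3 -0.25 0 0 0 0;-1 0.6 -0.5 0 0 0 0;-1 0.6 -0.5 0 0 0 0;-1 0.6 -0.5 0 0 0 0;-1 0.6 -0.5 0 0 0 0;-1 0.6 -0.5 0 0 0 0;-1 0.6 -0.5 0 0 0 0;-1 0.6 -0.5 0 0 0 0;-1 0.6 -0.5 0 0 0 0;-1 0 0 0 0 0 0",
  "grip_force": 40
}}

```text
clock: 1.35
eef_pos: [369.3, -321.2, 229.0]
tcp_rot: [-3.134, -0.001, 0.403]
contact_force: [-0.2, 0.1, -0.2]
opening: 1.0
```

```bash
python3 -c "
from h import *
to(379.6,-293.7,60)"
```

```text
t 1.35 pos [ 369.3 -321.2  229. ] yaw 23.1 tilt xy [-0.002  0.007] op 1.0 F [-0.2  0.1 -0.2]
units now [ 0.5  -0.5   4.23]
```

Call:
{"name": "move_arm", "arguments": {
  "series": "-1 0.25 -0.25 0 0 0 0;-1 0.25 -0.25 0 0 0 0;-1 0 0 0.6 0 0 0;-1 0 0 0.9 0 0 0;-1 0 0 0.9 0 0 0;-1 0 0 0.9 0 0 0;-1 0 0 0.6 0 0 0;-1 0 0 0.3 0 0 0;-1 0 0 0 0 0 0"
}}

```text
clock: 2.48
eef_pos: [381.5, -291.3, 57.6]
tcp_rot: [-3.137, -0.003, 0.4]
contact_force: [0.7, 0.5, -0.2]
opening: 1.0
```

```bash
python3 -c "
from h import *
to(379.6,-293.7,60)
cv2.imwrite('pics/s1.png',vision.grab_frame('side')[:,:,::-1][90:290,220:480].repeat(3,0).repeat(3,1))"
```

```text
t 2.48 pos [ 381.5 -291.3   57.6] yaw 22.9 tilt xy [0.001 0.005] op 1.0 F [ 0.7  0.5 -0.2]
units now [-0.07  0.04 -0.06]
```

View pics/s1.png

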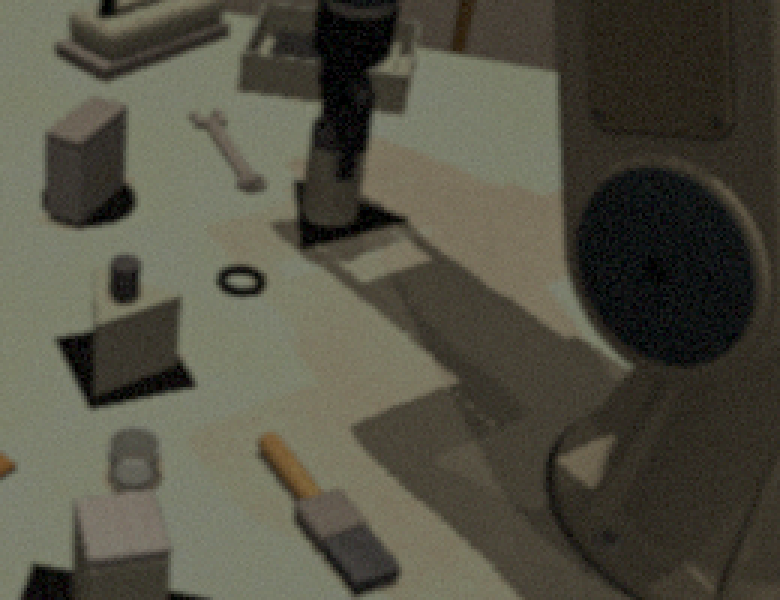

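The fingers stand on either side of the jar at crop (340,170). I'll close and lift.

Call:
{"name": "move_arm", "arguments": {
  "series": "-1 -0.07 0.04 0 0 0 0;1 0 0 0 0 0 0;1 0 0 0 0 0 0;1 0 0 0 0 0 0;1 0 0 0 0 0 0;1 0 0 0 0 0 0;1 0 0 0 0 0 0;1 0 0 0 0 0 0;1 0 0 0 0 0 0",
  "grip_force": 40
}}

```text
clock: 3.65
eef_pos: [380.9, -295.2, 60.4]
tcp_rot: [-3.141, -0.005, 0.4]
contact_force: [-0.4, -1.2, -1.0]
opening: 0.669
```

Call:
{"name": "move_arm", "arguments": {
  "series": "1 0 0 -0.1 0 0 0;1 0 0 -0.3 0 0 0;1 0 0 -0.6 0 0 0;1 0 0 -0.7 0 0 0;1 0 0 -0.7 0 0 0;1 0 0 -0.6 0 0 0;1 0 0 -0.4 0 0 0;1 0 0 -0.2 0 0 0;1 0 0 0 0 0 0"
}}

```text
clock: 4.78
eef_pos: [380.0, -295.4, 214.4]
tcp_rot: [3.139, -0.007, 0.4]
contact_force: [0.0, 0.7, -1.9]
opening: 0.67
```

```bash
python3 -c "
from h import *
to(585.3,198.8,200)"
```

```text
t 4.78 pos [ 380.  -295.4  214.4] yaw 22.9 tilt xy [0.007 0.001] op 0.67 F [ 0.   0.7 -1.9]
units now [ 9.53 -9.38  0.4 ]
```

Call:
{"name": "move_arm", "arguments": {
  "series": "1 0.3 -0.3 0 0 0 0;1 0.6 -0.6 0 0 0 0;1 0.75 -0.74 0 0 0 0;1 0.75 -0.74 0 0 0 0;1 0.75 -0.74 0 0 0 0;1 0.75 -0.74 0 0 0 0;1 0.75 -0.74 0 0 0 0;1 0.75 -0.74 0 0 0 0;1 0.75 -0.74 0 0 0 0;1 0.75 -0.74 0 0 0 0;1 0.75 -0.74 0 0 0 0;1 0.75 -0.74 0 0 0 0;1 0.6 -0.6 0 0 0 0;1 0.3 -0.3 0 0 0 0;1 0 0 0 0 0 0;1 0 0 0 0 0 0"
}}

```text
clock: 6.78
eef_pos: [575.1, 216.1, 202.7]
tcp_rot: [-3.133, 0.013, 0.4]
contact_force: [-0.2, 0.3, -1.2]
opening: 0.672
```

```bash
python3 -c "
from h import *
to(585.3,198.8,64)"
```

```text
t 6.78 pos [575.1 216.1 202.7] yaw 22.9 tilt xy [-0.016  0.002] op 0.672 F [-0.2  0.3 -1.2]
units now [0.11 0.53 3.46]
```

```bash
cat >> h.py <<'E'
_to=to
def to(x,y,z,yaw=None):
    _to(x,y,z,yaw); R=Ro.from_euler('xyz',r.sense()['tcp_rot']); M=R.as_matrix()
    t=Ro.from_euler('xyz',[np.pi,0,np.arctan2(M[1,0],M[0,0])])
    print('level: turn',np.degrees((R.inv()*t).as_rotvec()).round(1))
E
python3 -c "
from h import *
to(585.3,198.8,64)"
```

```text
t 6.78 pos [575.1 216.1 202.7] yaw 22.9 tilt xy [-0.016  0.002] op 0.672 F [-0.2  0.3 -1.2]
units now [0.11 0.53 3.46]
level: turn [-0.5  0.8 -0. ]
```

Call:
{"name": "move_arm", "arguments": {
  "series": "1 0.05 0.26 0 -0.5 0.8 0;1 0.05 0.25 0 0 0 0;1 0 0 0.4 0 0 0;1 0 0 0.8 0 0 0;1 0 0 0.9 0 0 0;1 0 0 0.7 0 0 0;1 0 0 0.4 0 0 0;1 0 0 0.1 0 0 0;1 0 0 0 0 0 0"
}}

```text
clock: 7.9
eef_pos: [587.3, 192.4, 64.2]
tcp_rot: [3.14, -0.001, 0.394]
contact_force: [0.3, -0.5, -1.7]
opening: 0.669
```

```bash
python3 -c "
from h import *
to(585.3,198.8,62)"
```

```text
t 7.9 pos [587.3 192.4  64.2] yaw 22.6 tilt xy [ 0.002 -0.001] op 0.669 F [ 0.3 -0.5 -1.7]
units now [ 0.01 -0.17  0.05]
level: turn [ 0.1 -0.1 -0. ]
```

Call:
{"name": "move_arm", "arguments": {
  "series": "1 0 -0.15 0 0 0 0;1 0 0 0.05 0 0 0;1 0 0 0.03 0 0 0;0.2 0 0 0 0 0 0;0 0 0 0 0 0 0;-0.3 0 0 0 0 0 0;-0.7 0 0 0 0 0 0;-1 0 0 0 0 0 0;-1 0 0 0 0 0 0;-1 0 0 0 0 0 0"
}}

```text
clock: 9.15
eef_pos: [587.2, 199.3, 64.3]
tcp_rot: [3.14, -0.007, 0.394]
contact_force: [-1.0, -0.2, -0.9]
opening: 0.999
```

Call:
{"name": "move_arm", "arguments": {
  "series": "-1 0 0 -0.2 0 0 0;-1 0 0 -0.5 0 0 0;-1 0 0 -0.9 0 0 0;-1 0 0 -0.9 0 0 0;-1 0 0 -0.8 0 0 0;-1 0 0 -0.3 0 0 0;-1 0 0 0 0 0 0"
}}

```text
clock: 10.02
eef_pos: [586.7, 199.3, 219.4]
tcp_rot: [3.139, -0.012, 0.394]
contact_force: [0.4, -0.5, 0.7]
opening: 1.0
```

```bash
python3 -c "
from h import *
to(484,22.6,180)"
```

```text
t 10.03 pos [586.7 199.3 219.4] yaw 22.6 tilt xy [0.012 0.002] op 1.0 F [ 0.4 -0.5  0.7]
units now [-4.08  3.09  0.94]
level: turn [ 0.1 -0.7 -0. ]
```

Call:
{"name": "move_arm", "arguments": {
  "series": "-1 -0.4 0.3 0 0 -0.7 0;-1 -0.8 0.6 0 0 0 0;-1 -0.8 0.6 0 0 0 0;-1 -0.8 0.6 0 0 0 0;-1 -0.8 0.6 0.3 0 0 0;-1 -0.4 0.3 0.4 0 0 0;-1 0 0 0.2 0 0 0;-1 0 0 0 0 0 0"
}}

```text
clock: 11.02
eef_pos: [470.5, 16.3, 173.8]
tcp_rot: [-3.14, 0.022, 0.394]
contact_force: [-0.2, 0.2, -0.4]
opening: 1.0
```

```bash
python3 -c "
from h import *
to(484,22.6,88)"
```

```text
t 11.03 pos [470.5  16.3 173.8] yaw 22.6 tilt xy [-0.021 -0.007] op 1.0 F [-0.2  0.2 -0.4]
units now [ 0.42 -0.01  2.14]
level: turn [-0.1  1.3 -0. ]
```

Call:
{"name": "move_arm", "arguments": {
  "series": "-1 0.2 0 0 0 1.3 0;-1 0.2 0 0 0 0 0;-1 0 0 0.5 0 0 0;-1 0 0 0.8 0 0 0;-1 0 0 0.6 0 0 0;-1 0 0 0.2 0 0 0;-1 0 0 0 0 0 0"
}}

```text
clock: 11.9
eef_pos: [493.8, 27.2, 90.1]
tcp_rot: [3.141, -0.01, 0.398]
contact_force: [-0.3, 0.4, 0.8]
opening: 1.001
```

```bash
python3 -c "
from h import *
to(484,22.6,88)
cv2.imwrite('pics/s2.png',vision.grab_frame('side')[:,:,::-1][130:330,150:410].repeat(3,0).repeat(3,1))"
```

```text
t 11.9 pos [493.8  27.2  90.1] yaw 22.8 tilt xy [0.009 0.004] op 1.001 F [-0.3  0.4  0.8]
units now [-0.27  0.01  0.05]
level: turn [ 0.  -0.6 -0. ]
```

View pics/s2.png

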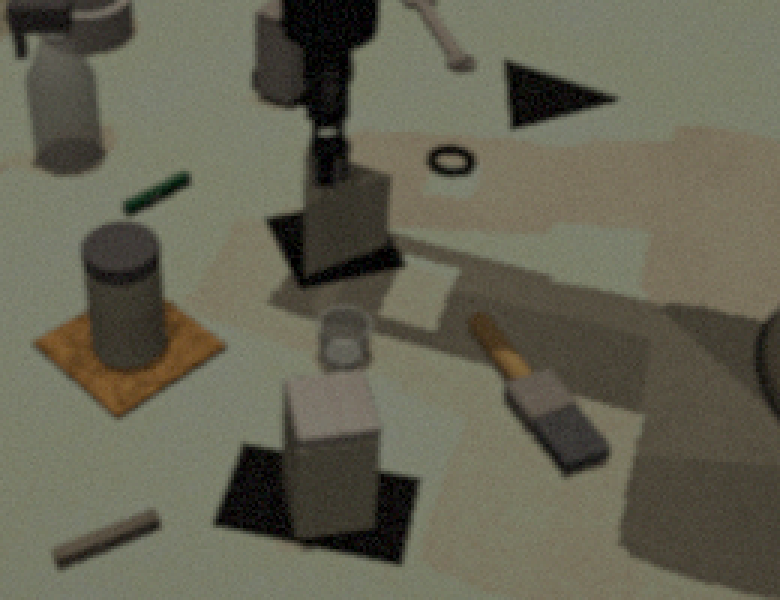

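The jar stands upright on the cork at crop (125,300), and the fingers are over the knob at (330,160). I'll trim the position and close.

Call:
{"name": "move_arm", "arguments": {
  "series": "-1 -0.25 0 0.03 0 -0.6 0;-1 0 0 0 0 0 0;1 0 0 0 0 0 0;1 0 0 0 0 0 0;1 0 0 0 0 0 0;1 0 0 0 0 0 0;1 0 0 0 0 0 0;1 0 0 0 0 0 0;1 0 0 0 0 0 0;1 0 0 0 0 0 0;1 0 0 0 0 0 0;1 0 0 0 0 0 0",
  "grip_force": 50
}}

```text
clock: 13.45
eef_pos: [485.8, 23.2, 91.8]
tcp_rot: [3.14, -0.003, 0.398]
contact_force: [-2.1, -0.4, 2.1]
opening: 0.288
```

```bash
python3 -c "
from h import *
to(484,22.6,88)"
```

```text
t 13.45 pos [485.8  23.2  91.8] yaw 22.8 tilt xy [ 0.004 -0.   ] op 0.288 F [-2.1 -0.4  2.1]
units now [-0.05 -0.    0.09]
level: turn [ 0.1 -0.2 -0. ]
```

Call:
{"name": "move_arm", "arguments": {
  "series": "0 0 0 0 0 0 0;0 0 0 0 0 0 0;0 0 0 0.15 0 0 0;0 0 0 0.05 0 0 0;1 0 0 0 0 0 0;1 0 0 0 0 0 0;1 0 0 0 0 0 0;1 0 0 0 0 0 0;1 0 0 0 0 0 0;1 0 0 0 0 0 0"
}}

```text
clock: 14.7
eef_pos: [485.7, 23.2, 82.9]
tcp_rot: [3.14, -0.003, 0.398]
contact_force: [-1.0, 1.1, 1.0]
opening: 0.293
```

Call:
{"name": "move_arm", "arguments": {
  "series": "1 0 0 -0.1 0 0 0;1 0 0 -0.3 0 0 0;1 0 0 -0.6 0 0 0;1 0 0 -0.7 0 0 0;1 0 0 -0.7 0 0 0;1 0 0 -0.6 0 0 0;1 0 0 -0.4 0 0 0;1 0 0 -0.2 0 0 0;1 0 0 0 0 0 0"
}}

```text
clock: 15.82
eef_pos: [484.3, 23.1, 235.9]
tcp_rot: [3.139, -0.004, 0.398]
contact_force: [-0.9, 0.5, -2.4]
opening: 0.292
```

```bash
python3 -c "
from h import *
to(373,-294.6,225)"
```

```text
t 15.82 pos [484.3  23.1 235.9] yaw 22.8 tilt xy [ 0.005 -0.001] op 0.292 F [-0.9  0.5 -2.4]
units now [-5.65  6.24  0.26]
level: turn [ 0.1 -0.2 -0. ]
```

Call:
{"name": "move_arm", "arguments": {
  "series": "1 0 0 0 0 0 2.6;1 0 0 0 0 0 2.7;1 0 0 0 0 0 0"
}}

```text
clock: 16.2
eef_pos: [482.9, 23.0, 234.1]
tcp_rot: [3.14, -0.001, 0.303]
contact_force: [0.2, -0.2, -3.0]
opening: 0.289
```

```bash
python3 -c "
from h import *
to(373,-294.6,225)"
```

```text
t 16.2 pos [482.9  23.  234.1] yaw 17.4 tilt xy [ 0.002 -0.001] op 0.289 F [ 0.2 -0.2 -3. ]
units now [-5.    6.76  0.23]
level: turn [ 0.1 -0.1 -0. ]
```

Call:
{"name": "move_arm", "arguments": {
  "series": "1 -0.2 0.3 0 0 0 0;1 -0.45 0.6 0 0 0 0;1 -0.55 0.75 0 0 0 0;1 -0.55 0.75 0 0 0 0;1 -0.55 0.75 0 0 0 0;1 -0.55 0.75 0 0 0 0;1 -0.55 0.75 0 0 0 0;1 -0.55 0.75 0 0 0 0;1 -0.45 0.6 0 0 0 0;1 -0.3 0.4 0 0 0 0;1 -0.15 0.2 0 0 0 0;1 0 0 0 0 0 0;1 0 0 0 0 0 0"
}}

```text
clock: 17.82
eef_pos: [367.4, -302.2, 231.6]
tcp_rot: [-3.141, 0.004, 0.313]
contact_force: [0.8, -0.4, -2.3]
opening: 0.287
```

```bash
python3 -c "
from h import *
to(373,-294.6,87)"
```

```text
t 17.82 pos [ 367.4 -302.2  231.6] yaw 18.0 tilt xy [-0.004 -0.001] op 0.287 F [ 0.8 -0.4 -2.3]
units now [ 0.21 -0.14  3.61]
level: turn [-0.   0.2 -0. ]
```

Call:
{"name": "move_arm", "arguments": {
  "series": "1 0.2 -0.14 0 0 0 0;1 0 0 0.4 0 0 0;1 0 0 0.8 0 0 0;1 0 0 0.9 0 0 0;1 0 0 0.7 0 0 0;1 0 0 0.4 0 0 0;1 0 0 0.15 0 0 0;1 0 0 0 0 0 0;1 0 0 0 0 0 0"
}}

```text
clock: 18.95
eef_pos: [374.2, -289.2, 89.7]
tcp_rot: [-3.14, 0.005, 0.321]
contact_force: [-0.8, 0.4, -2.1]
opening: 0.292
```

```bash
python3 -c "
from h import *
to(373,-294.6,83)"
```

```text
t 18.95 pos [ 374.2 -289.2   89.7] yaw 18.4 tilt xy [-0.005  0.   ] op 0.292 F [-0.8  0.4 -2.1]
units now [-0.07  0.12  0.17]
level: turn [-0.1  0.3 -0. ]
```

Call:
{"name": "move_arm", "arguments": {
  "series": "1 -0.07 0.12 0 0 0.3 0.8;1 0 0 0 0 0 0;1 0 0 0.08 0 0 0;1 0 0 0 0 0 0"
}}

```text
clock: 19.45
eef_pos: [373.9, -296.0, 87.9]
tcp_rot: [3.14, -0.003, 0.306]
contact_force: [-0.4, -0.8, -0.8]
opening: 0.289
```

```bash
python3 -c "
from h import *
to(373,-294.6,83)"
```

```text
t 19.45 pos [ 373.9 -296.    87.9] yaw 17.5 tilt xy [ 0.003 -0.   ] op 0.289 F [-0.4 -0.8 -0.8]
units now [-0.01 -0.04  0.12]
level: turn [ 0.1 -0.2 -0. ]
```

Call:
{"name": "move_arm", "arguments": {
  "series": "1 0 -0.03 0.06 0 0 0;1 0 0 0.05 0 0 0;1 0 0 0 0 0 0"
}}

```text
clock: 19.82
eef_pos: [373.4, -294.6, 83.1]
tcp_rot: [3.141, -0.003, 0.306]
contact_force: [-0.0, -0.6, -1.8]
opening: 0.287
```

Call:
{"name": "move_arm", "arguments": {
  "series": "1 0 0 0.03 0 0 0;1 0 0 0 0 0 0;0.3 0 0 0 0 0 0;0.2 0 0 0 0 0 0;0 0 0 0 0 0 0;-0.5 0 0 0 0 0 0;-1 0 0 0 0 0 0;-1 0 0 0 0 0 0;-1 0 0 0 0 0 0"
}}

```text
clock: 20.95
eef_pos: [374.0, -295.0, 83.2]
tcp_rot: [3.14, -0.003, 0.306]
contact_force: [-0.0, 0.9, -0.1]
opening: 0.995
```

Call:
{"name": "move_arm", "arguments": {
  "series": "-1 0 0 -0.2 0 0 0;-1 0 0 -0.6 0 0 0;-1 0 0 -0.9 0 0 0;-1 0 0 -0.9 0 0 0;-1 0 0 -0.6 0 0 0;-1 0 0 -0.2 0 0 0;-1 0 0 0 0 0 0"
}}

```text
clock: 21.82
eef_pos: [373.1, -294.5, 225.4]
tcp_rot: [3.139, -0.003, 0.306]
contact_force: [-0.3, 0.7, -0.4]
opening: 0.999
```

```bash
python3 -c "
from h import *
to(385.8,282.3,220,33)"
```

```text
t 21.82 pos [ 373.1 -294.5  225.4] yaw 17.5 tilt xy [ 0.004 -0.001] op 0.999 F [-0.3  0.7 -0.4]
units now [  4.65 -13.66   0.12]
az -15.5 units after turn [  8.12 -11.92   0.13]
level: turn [ 0.1 -0.2 -0. ]
```

Call:
{"name": "move_arm", "arguments": {
  "series": "-1 0 0 0 0 0 -7.7;-1 0 0 0 0 0 -7.8;-1 0.3 -0.4 0 0 0 0;-1 0.55 -0.8 0 0 0 0;-1 0.65 -0.95 0 0 0 0;-1 0.65 -0.95 0 0 0 0;-1 0.65 -0.95 0 0 0 0;-1 0.65 -0.95 0 0 0 0;-1 0.65 -0.95 0 0 0 0;-1 0.65 -0.95 0 0 0 0;-1 0.65 -0.95 0 0 0 0;-1 0.65 -0.95 0 0 0 0;-1 0.65 -0.95 0 0 0 0;-1 0.65 -0.95 0 0 0 0;-1 0.4 -0.6 0 0 0 0;-1 0.2 -0.3 0 0 0 0;-1 0 0 0 0 0 0"
}}

```text
clock: 23.95
eef_pos: [376.9, 294.5, 214.3]
tcp_rot: [-3.131, 0.013, 0.54]
contact_force: [0.4, -0.6, 1.3]
opening: 1.0
```

```bash
python3 -c "
from h import *
to(385.8,282.3,58,33)
cv2.imwrite('pics/t3.png',vision.grab_frame('top')[:,:,::-1])
im=cv2.imread('pics/t3.png');cv2.imwrite('pics/t3c.png',cv2.resize(im[90:290,90:450],None,fx=2.2,fy=2.2,interpolation=cv2.INTER_CUBIC))"
```

```text
t 23.95 pos [376.9 294.5 214.3] yaw 30.9 tilt xy [-0.016  0.003] op 1.0 F [ 0.4 -0.6  1.3]
units now [0.08 0.42 3.9 ]
az -2.1 units after turn [0.02 0.38 3.91]
level: turn [-0.6  0.7 -0. ]
```

View pics/t3c.png

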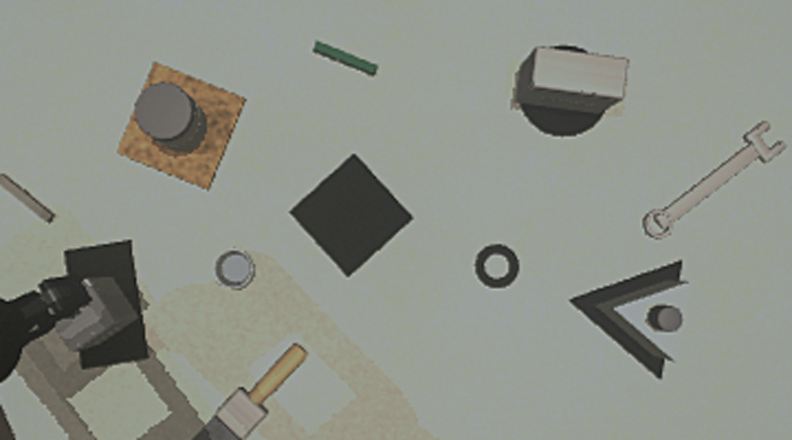

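The triangle stands on its mat (knob at crop 665,318), aligned with it. The square mat is bare at crop (351,215). I'll descend on the square canister and check both meanwhile.

Call:
{"name": "move_arm", "arguments": {
  "series": "-1 0.02 0.2 0 -0.6 0.7 -2.1;-1 0 0.2 0 0 0 0;-1 0 0 0.5 0 0 0;-1 0 0 0.9 0 0 0;-1 0 0 0.9 0 0 0;-1 0 0 0.9 0 0 0;-1 0 0 0.5 0 0 0;-1 0 0 0.15 0 0 0;-1 0 0 0 0 0 0;-1 0 0 0 0 0 0"
}}

```text
clock: 25.25
eef_pos: [388.5, 271.4, 58.5]
tcp_rot: [-3.141, -0.001, 0.557]
contact_force: [0.3, -0.2, -0.0]
opening: 0.999
```

```bash
python3 -c "
from h import *
to(385.8,282.3,58,33)
im=cv2.imread('pics/t3.png')
print('knob',onplane('top',[(392.0,234.3)],114))
g=im.max(2); s=np.zeros_like(g); s[155:220,215:285]=(g[155:220,215:285]<75)
vs,us=np.nonzero(s); W=onplane('top',np.c_[us,vs],5).astype(np.float32); print(cv2.minAreaRect(W),W.mean(0))"
```

```text
t 25.25 pos [388.5 271.4  58.5] yaw 31.9 tilt xy [0.001 0.001] op 0.999 F [ 0.3 -0.2 -0. ]
units now [ 0.09 -0.27  0.01]
az -1.1 units after turn [ 0.09 -0.26  0.01]
level: turn [-0. -0.  0.]
knob [[ 373.42551961 -289.20260015]]
((484.5675048828125, 15.306175231933594), (94.98812103271484, 94.49362182617188), 41.2319221496582) [484.66238   15.383035]
```

Call:
{"name": "move_arm", "arguments": {
  "series": "-1 0.09 -0.26 0 0 0 -1.1;-1 0 0 0 0 0 0;-1 0 0 0 0 0 0"
}}

```text
clock: 25.62
eef_pos: [386.9, 284.0, 60.3]
tcp_rot: [-3.141, -0.004, 0.577]
contact_force: [-0.1, 0.3, -0.3]
opening: 1.003
```

```bash
python3 -c "
from h import *
to(385.8,282.3,58,33)
im=cv2.imread('pics/t3.png')
cv2.imwrite('pics/t3d.png',cv2.resize(im[200:270,340:415],None,fx=8,fy=8,interpolation=cv2.INTER_CUBIC))"
```

```text
t 25.62 pos [386.9 284.   60.3] yaw 33.1 tilt xy [0.003 0.003] op 1.003 F [-0.1  0.3 -0.3]
units now [-0.05  0.02  0.06]
az 0.1 units after turn [-0.05  0.02  0.06]
level: turn [-0.  -0.2  0. ]
```

View pics/t3d.png

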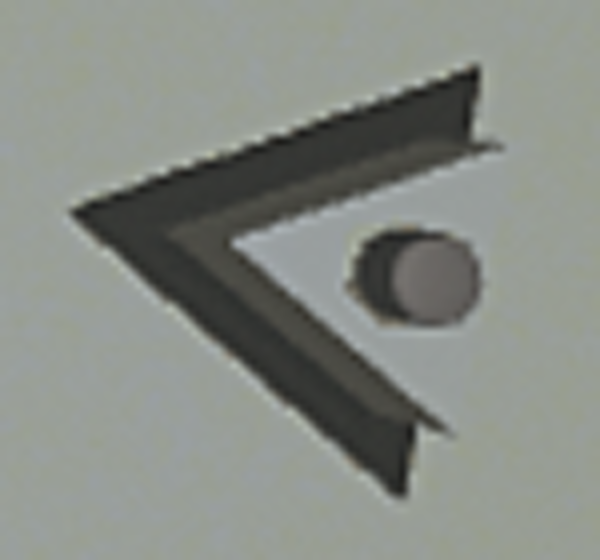

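The zoom puts the knob's top centre at (435,278), i.e. pixel (393.9,234.3), about (373.4,-293.3). That is within 1.5 mm of the mat centre. Now I'll grip the square canister.

Call:
{"name": "move_arm", "arguments": {
  "series": "-1 -0.04 0.02 0.05 0 0 0;1 0 0 0 0 0 0;1 0 0 0 0 0 0;1 0 0 0 0 0 0;1 0 0 0 0 0 0;1 0 0 0 0 0 0;1 0 0 0 0 0 0;1 0 0 0 0 0 0;1 0 0 0 0 0 0",
  "grip_force": 40
}}

```text
clock: 26.75
eef_pos: [385.8, 282.4, 58.3]
tcp_rot: [-3.141, -0.004, 0.577]
contact_force: [-1.0, 0.9, 1.1]
opening: 0.629
```

Call:
{"name": "move_arm", "arguments": {
  "series": "1 0 0 -0.1 0 0 0;1 0 0 -0.3 0 0 0;1 0 0 -0.6 0 0 0;1 0 0 -0.7 0 0 0;1 0 0 -0.7 0 0 0;1 0 0 -0.6 0 0 0;1 0 0 -0.4 0 0 -4;1 0 0 -0.2 0 0 -4.1;1 0 0 0 0 0 0;1 0 0 0 0 0 0"
}}

```text
clock: 28.0
eef_pos: [383.9, 280.4, 211.3]
tcp_rot: [3.141, -0.004, 0.72]
contact_force: [-0.0, -0.2, -2.7]
opening: 0.628
```

```bash
python3 -c "
from h import *
to(484.7,15.4,190,41.2)"
```

```text
t 28.0 pos [383.9 280.4 211.3] yaw 41.3 tilt xy [0.003 0.002] op 0.628 F [-0.  -0.2 -2.7]
units now [-2.48  6.64  0.53]
az 0.1 units after turn [-2.47  6.64  0.53]
level: turn [ 0.  -0.2 -0. ]
```

Call:
{"name": "move_arm", "arguments": {
  "series": "1 -0.11 0.3 0 0 0 0;1 -0.22 0.6 0 0 0 0;1 -0.3 0.8 0 0 0 0;1 -0.3 0.8 0 0 0 0;1 -0.3 0.8 0 0 0 0;1 -0.3 0.8 0 0 0 0;1 -0.3 0.8 0 0 0 0;1 -0.26 0.7 0 0 0 0;1 -0.19 0.5 0 0 0 0;1 -0.11 0.3 0 0 0 0;1 -0.04 0.1 0 0 0 0;1 0 0 0 0 0 0;1 0 0 0 0 0 0;1 0 0 0 0 0 0"
}}

```text
clock: 29.75
eef_pos: [480.7, 5.8, 206.2]
tcp_rot: [-3.138, 0.006, 0.714]
contact_force: [-0.9, -0.4, -1.7]
opening: 0.628
```

```bash
python3 -c "
from h import *
to(484.7,15.4,62,41.2)"
```

```text
t 29.75 pos [480.7   5.8 206.2] yaw 40.9 tilt xy [-0.007 -0.002] op 0.628 F [-0.9 -0.4 -1.7]
units now [ 0.25 -0.1   3.6 ]
az -0.3 units after turn [ 0.23 -0.11  3.61]
level: turn [-0.2  0.4 -0. ]
```

Call:
{"name": "move_arm", "arguments": {
  "series": "1 0.23 -0.1 0 -0.2 0.4 -0.3;1 0 0 0.4 0 0 0;1 0 0 0.8 0 0 0;1 0 0 0.9 0 0 0;1 0 0 0.7 0 0 0;1 0 0 0.4 0 0 0;1 0 0 0.15 0 0 0;1 0 0 0 0 0 0;1 0 0 0 0 0 0"
}}

```text
clock: 30.88
eef_pos: [484.5, 17.7, 64.3]
tcp_rot: [3.142, -0.001, 0.723]
contact_force: [0.6, -0.5, -3.0]
opening: 0.629
```

```bash
python3 -c "
from h import *
to(484.7,15.4,58.5,41.2)"
```

```text
t 30.88 pos [484.5  17.7  64.3] yaw 41.4 tilt xy [0.001 0.001] op 0.629 F [ 0.6 -0.5 -3. ]
units now [-0.03  0.05  0.14]
az 0.2 units after turn [-0.03  0.05  0.14]
level: turn [ 0.  -0.1 -0. ]
```

Call:
{"name": "move_arm", "arguments": {
  "series": "1 -0.03 0.05 0.06 0 0 0;1 0 0 0.06 0 0 0;1 0 0 0.04 0 0 0;1 0 0 0 0 0 0"
}}

```text
clock: 31.38
eef_pos: [486.2, 15.2, 58.9]
tcp_rot: [3.139, -0.003, 0.723]
contact_force: [-0.4, -0.4, -2.9]
opening: 0.63
```

```bash
python3 -c "
from h import *
to(484.7,15.4,58.5,41.2)"
```

```text
t 31.38 pos [486.2  15.2  58.9] yaw 41.4 tilt xy [0.004 0.001] op 0.63 F [-0.4 -0.4 -2.9]
units now [-0.03 -0.03  0.01]
az 0.2 units after turn [-0.03 -0.03  0.01]
level: turn [ 0.1 -0.2 -0. ]
```

Call:
{"name": "move_arm", "arguments": {
  "series": "1 -0.03 -0.02 0.03 0 0 0;1 0 0 0.02 0 0 0;1 0 0 0 0 0 0"
}}

```text
clock: 31.75
eef_pos: [485.6, 15.2, 58.4]
tcp_rot: [3.138, -0.005, 0.723]
contact_force: [-0.0, -0.1, -2.5]
opening: 0.628
```

Call:
{"name": "move_arm", "arguments": {
  "series": "1 0 0 0.03 0 0 0;1 0 0 0 0 0 0;0.3 0 0 0 0 0 0;0 0 0 0 0 0 0;-0.3 0 0 0 0 0 0;-0.7 0 0 0 0 0 0;-1 0 0 0 0 0 0;-1 0 0 0 0 0 0"
}}

```text
clock: 32.75
eef_pos: [486.1, 15.4, 58.1]
tcp_rot: [3.138, -0.006, 0.723]
contact_force: [0.9, 0.5, 0.4]
opening: 1.002
```

Call:
{"name": "move_arm", "arguments": {
  "series": "-1 0 0 -0.2 0 0 0;-1 0 0 -0.5 0 0 0;-1 0 0 -0.9 0 0 0;-1 0 0 -0.9 0 0 0;-1 0 0 -0.8 0 0 0;-1 0 0 -0.3 0 0 0;-1 0 0 0 0 0 0"
}}

```text
clock: 33.62
eef_pos: [484.6, 15.2, 208.4]
tcp_rot: [3.137, -0.006, 0.723]
contact_force: [-0.1, 0.4, -0.2]
opening: 1.0
```

```bash
python3 -c "
from h import *
to(618.6,-215.6,220,81.8)"
```

```text
t 33.62 pos [484.6  15.2 208.4] yaw 41.4 tilt xy [0.007 0.001] op 1.0 F [-0.1  0.4 -0.2]
units now [-1.3   6.54 -0.27]
az -40.4 units after turn [-5.23  4.14 -0.29]
level: turn [ 0.2 -0.4 -0. ]
```

Call:
{"name": "move_arm", "arguments": {
  "series": "-1 0 0 0 0 0 -10.1;-1 0 0 0 0 0 -10.1;-1 0 0 0 0 0 -10.1;-1 0 0 0 0 0 -10.1;-1 0 0 0 0 0 0;-1 -0.3 0.24 0 0 0 0;-1 -0.6 0.47 0 0 0 0;-1 -0.75 0.6 0 0 0 0;-1 -0.75 0.6 0 0 0 0;-1 -0.75 0.6 0 0 0 0;-1 -0.75 0.6 0 0 0 0;-1 -0.75 0.6 0 0 0 0;-1 -0.4 0.3 0 0 0 0;-1 -0.1 0.08 0 0 0 0;-1 0 0 0 0 0 0;-1 0 0 0 0 0 0;-1 0 0 0 0 0 0"
}}

```text
clock: 35.75
eef_pos: [618.3, -222.6, 195.2]
tcp_rot: [-3.133, -0.0, 1.42]
contact_force: [0.3, -0.8, 0.7]
opening: 0.996
```

```bash
python3 -c "
from h import *
to(618.6,-215.6,58,81.8)"
```

```text
t 35.75 pos [ 618.3 -222.6  195.2] yaw 81.4 tilt xy [-0.009  0.002] op 0.996 F [ 0.3 -0.8  0.7]
units now [0.17 0.01 3.43]
az -0.4 units after turn [ 0.17 -0.02  3.43]
level: turn [-0.5 -0.   0. ]
```

Call:
{"name": "move_arm", "arguments": {
  "series": "-1 0.17 0 0 -0.5 0 -0.4;-1 0 0 0.4 0 0 0;-1 0 0 0.8 0 0 0;-1 0 0 0.9 0 0 0;-1 0 0 0.8 0 0 0;-1 0 0 0.4 0 0 0;-1 0 0 0.1 0 0 0;-1 0 0 0 0 0 0;-1 0 0 0 0 0 0"
}}

```text
clock: 36.88
eef_pos: [619.6, -213.1, 54.0]
tcp_rot: [3.139, -0.0, 1.43]
contact_force: [0.5, 0.0, 1.2]
opening: 1.001
```

```bash
python3 -c "
from h import *
to(618.6,-215.6,58,81.8)"
```

```text
t 36.88 pos [ 619.6 -213.1   54. ] yaw 81.9 tilt xy [ 0.003 -0.   ] op 1.001 F [0.5 0.  1.2]
units now [-0.06 -0.02 -0.1 ]
az 0.1 units after turn [-0.06 -0.02 -0.1 ]
level: turn [ 0.2 -0.  -0. ]
```

Call:
{"name": "move_arm", "arguments": {
  "series": "-1 -0.06 -0.02 -0.1 0 0 0;1 0 0 0 0 0 0;1 0 0 0 0 0 0;1 0 0 0 0 0 0;1 0 0 0 0 0 0;1 0 0 0 0 0 0;1 0 0 0 0 0 0;1 0 0 0 0 0 0;1 0 0 0 0 0 0;1 0 0 0 0 0 0",
  "grip_force": 45
}}

```text
clock: 38.12
eef_pos: [619.7, -216.3, 60.8]
tcp_rot: [3.135, 0.001, 1.43]
contact_force: [0.4, -0.4, 2.7]
opening: 0.487
```

Call:
{"name": "move_arm", "arguments": {
  "series": "1 0 0 -0.1 0 0 0;1 0 0 -0.3 0 0 0;1 0 0 -0.6 0 0 0;1 0 0 -0.7 0 0 0;1 0 0 -0.7 0 0 0;1 0 0 -0.7 0 0 0;1 0 0 -0.5 0 0 0;1 0 0 -0.2 0 0 0;1 0 0 0 0 0 0;1 0 0 0 0 0 0"
}}

```text
clock: 39.38
eef_pos: [616.7, -214.9, 219.0]
tcp_rot: [3.139, -0.0, 1.43]
contact_force: [0.4, -0.3, -3.2]
opening: 0.49
```

```bash
python3 -c "
from h import *
to(392.5,281.4,210,188.3)"
```

```text
t 39.38 pos [ 616.7 -214.9  219. ] yaw 82.0 tilt xy [ 0.003 -0.   ] op 0.49 F [ 0.4 -0.3 -3.2]
units now [11.5  -7.29  0.21]
az -106.3 units after turn [ 3.75 13.09  0.23]
level: turn [ 0.1 -0.  -0. ]
```

Call:
{"name": "move_arm", "arguments": {
  "series": "1 0 0 0 0 0 5;1 0 0 0 0 0 9;1 0 0 0 0 0 9;1 0 0 0 0 0 10;1 0 0 0 0 0 10;1 0 0 0 0 0 10;1 0 0 0 0 0 9;1 0 0 0 0 0 7;1 0 0 0 0 0 4;1 0 0 0 0 0 0;1 0 0 0 0 0 0"
}}

```text
clock: 40.75
eef_pos: [610.7, -212.8, 205.6]
tcp_rot: [-3.133, 0.016, 0.116]
contact_force: [-0.1, 0.0, -3.0]
opening: 0.483
```

```bash
python3 -c "
from h import *
to(392.5,281.4,210,8.3)"
```

```text
t 40.75 pos [ 610.7 -212.8  205.6] yaw 6.7 tilt xy [-0.017  0.007] op 0.483 F [-0.1  0.  -3. ]
units now [ -3.99 -12.9    0.07]
az -1.6 units after turn [ -3.62 -13.01  -0.11]
level: turn [-0.5  0.9 -0. ]
```

Call:
{"name": "move_arm", "arguments": {
  "series": "1 -0.08 -0.3 -0.05 -0.5 0.9 -1.6;1 -0.16 -0.6 -0.05 0 0 0;1 -0.22 -0.8 -0.02 0 0 0;1 -0.22 -0.8 -0.02 0 0 0;1 -0.22 -0.8 -0.02 0 0 0;1 -0.22 -0.8 -0.02 0 0 0;1 -0.22 -0.8 -0.02 0 0 0;1 -0.22 -0.8 -0.02 0 0 0;1 -0.22 -0.8 -0.02 0 0 0;1 -0.22 -0.8 -0.02 0 0 0;1 -0.22 -0.8 -0.02 0 0 0;1 -0.22 -0.8 0 0 0 0;1 -0.22 -0.8 0 0 0 0;1 -0.22 -0.8 0 0 0 0;1 -0.22 -0.8 0 0 0 0;1 -0.2 -0.7 0 0 0 0;1 -0.14 -0.5 0 0 0 0;1 -0.08 -0.3 0 0 0 0;1 0 0 0 0 0 0;1 0 0 0 0 0 0"
}}

```text
clock: 43.25
eef_pos: [363.8, 301.4, 223.0]
tcp_rot: [-3.135, -0.007, 0.165]
contact_force: [0.3, 0.2, -3.2]
opening: 0.487
```

```bash
python3 -c "
from h import *
to(392.5,281.4,66,8.3)"
```

```text
t 43.25 pos [363.8 301.4 223. ] yaw 9.5 tilt xy [0.006 0.008] op 0.487 F [ 0.3  0.2 -3.2]
units now [0.6  0.64 3.93]
az 1.2 units after turn [0.64 0.6  3.93]
level: turn [-0.4 -0.4  0. ]
```

Call:
{"name": "move_arm", "arguments": {
  "series": "1 0.3 0.3 0 -0.4 -0.4 1.2;1 0.3 0.3 0 0 0 0;1 0 0 0.4 0 0 0;1 0 0 0.8 0 0 0;1 0 0 0.9 0 0 0;1 0 0 0.8 0 0 0;1 0 0 0.5 0 0 0;1 0 0 0.25 0 0 0;1 0 0 0 0 0 0;1 0 0 0 0 0 0;1 0 0 0 0 0 0"
}}

```text
clock: 44.62
eef_pos: [395.3, 275.3, 69.2]
tcp_rot: [3.141, 0.001, 0.135]
contact_force: [-0.4, -0.4, -3.2]
opening: 0.489
```

```bash
python3 -c "
from h import *
to(392.5,281.4,60,8.3)"
```

```text
t 44.62 pos [395.3 275.3  69.2] yaw 7.7 tilt xy [-0.001 -0.001] op 0.489 F [-0.4 -0.4 -3.2]
units now [-0.05 -0.16  0.23]
az -0.6 units after turn [-0.05 -0.16  0.23]
level: turn [0.1 0.  0. ]
```

Call:
{"name": "move_arm", "arguments": {
  "series": "1 -0.05 -0.15 0.06 0 0 -0.6;1 0 0 0.06 0 0 0;1 0 0 0.05 0 0 0;1 0 0 0 0 0 0;1 0 0 0 0 0 0"
}}

```text
clock: 45.25
eef_pos: [392.9, 282.1, 63.2]
tcp_rot: [-3.141, -0.002, 0.146]
contact_force: [0.5, -0.3, -3.4]
opening: 0.483
```

```bash
python3 -c "
from h import *
to(392.5,281.4,60,8.3)"
```

```text
t 45.25 pos [392.9 282.1  63.2] yaw 8.4 tilt xy [0.002 0.   ] op 0.483 F [ 0.5 -0.3 -3.4]
units now [-0.01  0.02  0.08]
az 0.1 units after turn [-0.01  0.02  0.08]
level: turn [-0.  -0.1  0. ]
```

Call:
{"name": "move_arm", "arguments": {
  "series": "1 0 0.02 0.05 0 0 0;1 0 0 0.04 0 0 0;1 0 0 0 0 0 0"
}}

```text
clock: 45.62
eef_pos: [393.4, 281.7, 61.0]
tcp_rot: [-3.141, -0.002, 0.146]
contact_force: [-0.2, 1.3, -2.8]
opening: 0.49
```

Call:
{"name": "move_arm", "arguments": {
  "series": "1 0 0 0.03 0 0 0;1 0 0 0.02 0 0 0;1 0 0 0 0 0 0"
}}

```text
clock: 46.0
eef_pos: [393.6, 281.8, 60.8]
tcp_rot: [-3.14, -0.002, 0.146]
contact_force: [-0.0, 0.6, -2.9]
opening: 0.489
```

Call:
{"name": "move_arm", "arguments": {
  "series": "1 0 0 0.05 0 0 0;1 0 0 0 0 0 0"
}}

```text
clock: 46.25
eef_pos: [393.8, 282.2, 60.8]
tcp_rot: [-3.14, -0.003, 0.145]
contact_force: [-0.2, -0.6, -4.4]
opening: 0.486
```

Call:
{"name": "move_arm", "arguments": {
  "series": "0.3 0 0 0 0 0 0;0 0 0 0 0 0 0;0 0 0 0 0 0 0;-0.4 0 0 0 0 0 0;-0.8 0 0 0 0 0 0;-1 0 0 0 0 0 0;-1 0 0 0 0 0 0;-1 0 0 0 0 0 0"
}}

```text
clock: 47.25
eef_pos: [394.3, 282.4, 60.3]
tcp_rot: [-3.14, -0.003, 0.145]
contact_force: [-0.1, -0.1, 0.3]
opening: 0.999
```

Call:
{"name": "move_arm", "arguments": {
  "series": "-1 0 0 -0.2 0 0 0;-1 0 0 -0.5 0 0 0;-1 0 0 -0.9 0 0 0;-1 0 0 -0.9 0 0 0;-1 0 0 -0.9 0 0 0;-1 0 0 -0.3 0 0 0;-1 0 0 0 0 0 0;-1 0 0 0 0 0 0"
}}

```text
clock: 48.25
eef_pos: [392.9, 281.3, 213.8]
tcp_rot: [-3.14, -0.002, 0.145]
contact_force: [-0.0, -0.6, 0.2]
opening: 0.999
```

```bash
python3 -c "
from h import *
im=cv2.imread('pics/t3.png')
# jar lid centre on cork from t3 crop pick (164,111)
print('jar',onplane('top',[(90+164/2.2-.3,90+111/2.2-.3)],106))
to(587,198,210)"
```

```text
jar [[584.67766416 198.14762423]]
t 48.25 pos [392.9 281.3 213.8] yaw 8.3 tilt xy [0.002 0.002] op 0.999 F [-0.  -0.6  0.2]
units now [4.5  2.76 0.1 ]
level: turn [-0.1 -0.1  0. ]
```

Call:
{"name": "move_arm", "arguments": {
  "series": "-1 0.3 0.18 0 0 0 0;-1 0.6 0.37 0 0 0 0;-1 0.75 0.46 0 0 0 0;-1 0.75 0.46 0 0 0 0;-1 0.75 0.46 0 0 0 0;-1 0.75 0.46 0 0 0 0;-1 0.4 0.25 0 0 0 0;-1 0.15 0.1 0 0 0 0;-1 0 0 0 0 0 0;-1 0 0 0 0 0 0;-1 0 0 0 0 0 0"
}}

```text
clock: 49.62
eef_pos: [589.6, 192.2, 203.3]
tcp_rot: [3.139, 0.012, 0.147]
contact_force: [-0.4, -0.3, -0.9]
opening: 0.999
```

```bash
python3 -c "
from h import *
to(586,198.5,62)
im=vision.grab_frame('top')[:,:,::-1].copy();cv2.imwrite('pics/t4.png',im)
cv2.imwrite('pics/t4c.png',cv2.resize(im[150:280,90:300],None,fx=3.8,fy=3.8,interpolation=cv2.INTER_CUBIC))"
```

```text
t 49.62 pos [589.6 192.2 203.3] yaw 8.4 tilt xy [-0.012 -0.005] op 0.999 F [-0.4 -0.3 -0.9]
units now [-0.02 -0.18  3.53]
level: turn [0.2 0.7 0. ]
```

View pics/t4c.png

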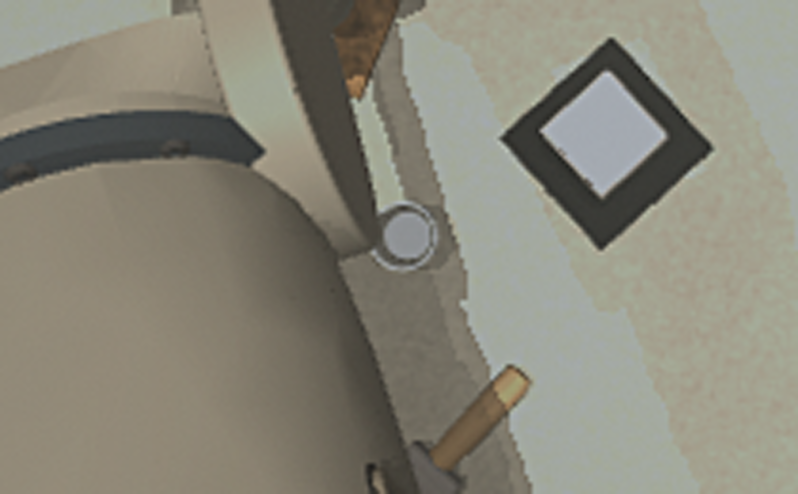

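The square canister sits centred and aligned on its mat at crop (604,136). The arm hides the tin here. I'll go on with the jar.

Call:
{"name": "move_arm", "arguments": {
  "series": "-1 -0.02 -0.17 0 0.2 0.7 0;-1 0 0 0.4 0 0 0;-1 0 0 0.8 0 0 0;-1 0 0 0.9 0 0 0;-1 0 0 0.8 0 0 0;-1 0 0 0.4 0 0 0;-1 0 0 0.1 0 0 0;-1 0 0 0 0 0 0;-1 0 0 0 0 0 0"
}}

```text
clock: 50.8
eef_pos: [587.1, 201.0, 62.1]
tcp_rot: [-3.14, -0.003, 0.149]
contact_force: [-0.1, -0.3, 0.3]
opening: 0.998
```

```bash
python3 -c "
from h import *
to(586,198.5,62)"
```

```text
t 50.8 pos [587.1 201.   62.1] yaw 8.6 tilt xy [0.003 0.002] op 0.998 F [-0.1 -0.3  0.3]
units now [-0.04  0.06  0.  ]
level: turn [-0.1 -0.2  0. ]
```

Call:
{"name": "move_arm", "arguments": {
  "series": "-1 -0.04 0.06 0 0 0 0;1 0 0 0 0 0 0;1 0 0 0 0 0 0;1 0 0 0 0 0 0;1 0 0 0 0 0 0;1 0 0 0 0 0 0;1 0 0 0 0 0 0;1 0 0 0 0 0 0;1 0 0 0 0 0 0",
  "grip_force": 40
}}

```text
clock: 51.92
eef_pos: [587.1, 198.6, 64.3]
tcp_rot: [-3.139, -0.007, 0.149]
contact_force: [1.0, -1.0, 0.9]
opening: 0.674
```

Call:
{"name": "move_arm", "arguments": {
  "series": "1 0 0 -0.1 0 0 0;1 0 0 -0.3 0 0 0;1 0 0 -0.6 0 0 0;1 0 0 -0.7 0 0 0;1 0 0 -0.7 0 0 0;1 0 0 -0.7 0 0 0;1 0 0 -0.5 0 0 0;1 0 0 -0.2 0 0 0;1 0 0 0 0 0 0;1 0 0 0 0 0 0"
}}

```text
clock: 53.18
eef_pos: [585.0, 197.7, 224.7]
tcp_rot: [-3.14, -0.007, 0.149]
contact_force: [0.1, 0.1, -2.1]
opening: 0.673
```

```bash
python3 -c "
from h import *
to(618,-220,210)"
```

```text
t 53.17 pos [585.  197.7 224.7] yaw 8.5 tilt xy [0.006 0.003] op 0.673 F [ 0.1  0.1 -2.1]
units now [-0.74 10.45  0.34]
level: turn [-0.1 -0.4  0. ]
```

Call:
{"name": "move_arm", "arguments": {
  "series": "1 -0.05 0.3 0 0 0 0;1 -0.05 0.6 0 0 0 0;1 -0.05 0.8 0 0 0 0;1 -0.05 0.8 0 0 0 0;1 -0.05 0.8 0 0 0 0;1 -0.05 0.8 0 0 0 0;1 -0.05 0.8 0 0 0 0;1 -0.05 0.8 0 0 0 0;1 -0.05 0.8 0 0 0 0;1 -0.05 0.8 0 0 0 0;1 -0.05 0.8 0 0 0 0;1 -0.05 0.8 0 0 0 0;1 -0.05 0.7 0 0 0 0;1 -0.05 0.5 0 0 0 0;1 0 0.2 0 0 0 0;1 0 0 0 0 0 0;1 0 0 0 0 0 0;1 0 0 0 0 0 0"
}}

```text
clock: 55.42
eef_pos: [609.5, -234.8, 211.1]
tcp_rot: [-3.137, 0.015, 0.149]
contact_force: [0.2, 0.6, -1.3]
opening: 0.671
```

```bash
python3 -c "
from h import *
to(618,-220,68)
im=vision.grab_frame('top')[:,:,::-1].copy();cv2.imwrite('pics/t5.png',im)
cv2.imwrite('pics/t5c.png',cv2.resize(im[80:280,90:420],None,fx=2.4,fy=2.4,interpolation=cv2.INTER_CUBIC))"
```

```text
t 55.42 pos [ 609.5 -234.8  211.1] yaw 8.5 tilt xy [-0.015  0.003] op 0.671 F [ 0.2  0.6 -1.3]
units now [ 0.32 -0.32  3.58]
level: turn [-0.3  0.8 -0. ]
```

View pics/t5c.png

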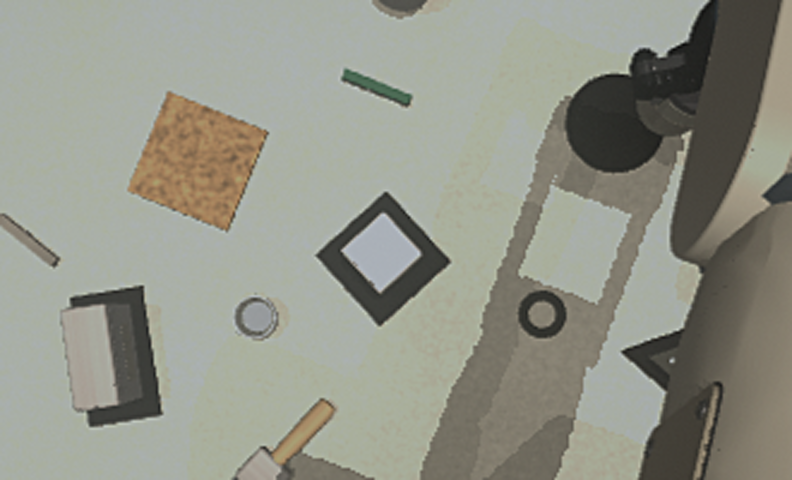

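The tin is aligned on the oblong mat at crop (105,355), the square canister is centred, and the round mat is bare with its centre at about crop (616,123).

Call:
{"name": "move_arm", "arguments": {
  "series": "1 0.16 -0.16 0 -0.3 0.8 0;1 0.12 -0.12 0 0 0 0;1 0 0 0.4 0 0 0;1 0 0 0.8 0 0 0;1 0 0 0.9 0 0 0;1 0 0 0.8 0 0 0;1 0 0 0.4 0 0 0;1 0 0 0.1 0 0 0;1 0 0 0 0 0 0;1 0 0 0 0 0 0;1 0 0 0 0 0 0"
}}

```text
clock: 56.85
eef_pos: [621.1, -219.8, 70.2]
tcp_rot: [3.139, -0.003, 0.152]
contact_force: [-0.2, 0.6, -1.3]
opening: 0.671
```

```bash
python3 -c "
from h import *
print(onplane('top',[(346.4,131)],5))
to(618,-220,63)"
```

```text
[[ 617.02391225 -221.07198898]]
t 56.85 pos [ 621.1 -219.8   70.2] yaw 8.7 tilt xy [ 0.003 -0.002] op 0.671 F [-0.2  0.6 -1.3]
units now [-0.08 -0.01  0.18]
level: turn [ 0.1 -0.2 -0. ]
```

Call:
{"name": "move_arm", "arguments": {
  "series": "1 -0.08 0 0.06 0 0 0;1 0 0 0.06 0 0 0;1 0 0 0.03 0 0 0;1 0 0 0 0 0 0;1 0 0 0 0 0 0"
}}

```text
clock: 57.48
eef_pos: [618.3, -220.6, 64.9]
tcp_rot: [3.139, -0.005, 0.152]
contact_force: [0.1, -1.1, -2.5]
opening: 0.667
```

Call:
{"name": "move_arm", "arguments": {
  "series": "1 0 0 0.04 0 0 0;1 0 0 0 0 0 0"
}}

```text
clock: 57.72
eef_pos: [618.5, -220.6, 63.3]
tcp_rot: [3.138, -0.005, 0.152]
contact_force: [-0.1, 0.2, -1.0]
opening: 0.667
```

```bash
python3 -c "
from h import *
to(618,-220.3,63)"
```

```text
t 57.73 pos [ 618.5 -220.6   63.3] yaw 8.7 tilt xy [ 0.005 -0.002] op 0.667 F [-0.1  0.2 -1. ]
units now [-0.01 -0.01  0.01]
level: turn [ 0.2 -0.3 -0. ]
```

Call:
{"name": "move_arm", "arguments": {
  "series": "1 0 0 0.04 0 0 0;1 0 0 0 0 0 0;0.3 0 0 0 0 0 0;0 0 0 0 0 0 0;-0.3 0 0 0 0 0 0;-0.7 0 0 0 0 0 0;-1 0 0 0 0 0 0;-1 0 0 0 0 0 0;-1 0 0 0 0 0 0"
}}

```text
clock: 58.85
eef_pos: [619.3, -220.8, 63.4]
tcp_rot: [3.138, -0.006, 0.151]
contact_force: [0.4, -0.5, -0.0]
opening: 0.997
```

Call:
{"name": "move_arm", "arguments": {
  "series": "-1 0 0 -0.2 0 0 0;-1 0 0 -0.5 0 0 0;-1 0 0 -0.9 0 0 0;-1 0 0 -0.9 0 0 0;-1 0 0 -0.9 0 0 0;-1 0 0 -0.5 0 0 0;-1 0 0 0 0 0 0;-1 0.3 -0.5 0 0 0 0;-1 0.3 -0.8 0 0 0 0;-1 0 -0.8 0 0 0 0;-1 0 -0.8 0 0 0 0;-1 0 -0.8 0 0 0 0;-1 0 -0.8 0 0 0 0;-1 0 -0.8 0 0 0 0;-1 0 -0.5 0 0 0 0;-1 0 0 0 0 0 0;-1 0 0 0 0 0 0"
}}

```text
clock: 60.98
eef_pos: [604.7, 27.7, 224.5]
tcp_rot: [3.139, -0.002, 0.153]
contact_force: [0.6, -0.2, 0.6]
opening: 1.001
```

```bash
python3 -c "
from h import *
to(600,0,220)
im=vision.grab_frame('top')[:,:,::-1].copy();cv2.imwrite('pics/t6.png',im)
cv2.imwrite('pics/t6c.png',cv2.resize(im[80:280,90:420],None,fx=2.4,fy=2.4,interpolation=cv2.INTER_CUBIC))"
```

```text
t 60.98 pos [604.7  27.7 224.5] yaw 8.8 tilt xy [ 0.002 -0.002] op 1.001 F [ 0.6 -0.2  0.6]
units now [-0.22  0.67  0.11]
level: turn [ 0.1 -0.1 -0. ]
```

View pics/t6c.png

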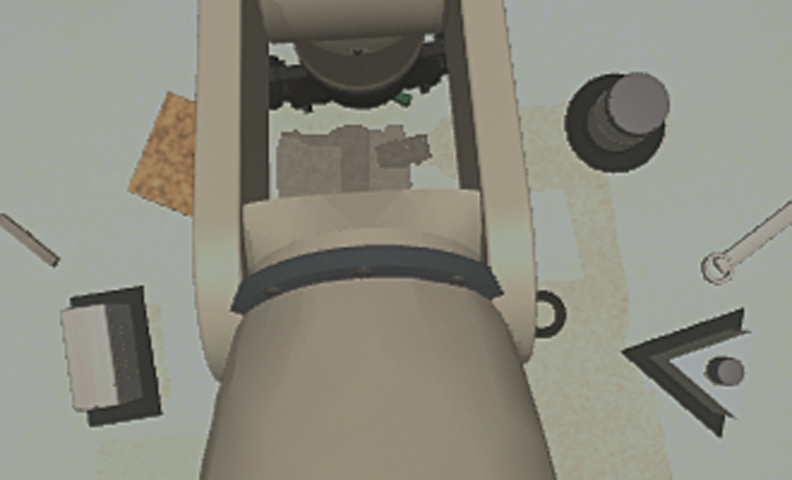

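```bash
python3 -c "
from h import *
f=lambda p,k,o,z: onplane('top',(np.array(p,float)+.5)/k-.5+np.array(o),z).mean(0).round(1)
print('jar',f([(639,103)],2.4,(90,80),105),'mat',f([(616,123)],2.4,(90,80),5))
print('tin',f([(62,310),(105,304),(115,405),(76,412)],2.4,(90,80),100),'mat',f([(72,297),(143,286),(162,413),(90,427)],2.4,(90,80),5))
print('sq',f([(605,70),(668,135),(603,199),(540,133)],3.8,(90,150),105),'mat',f([(612,38),(713,149),(602,250),(501,137)],3.8,(90,150),5))
print('knob',f([(730,371)],2.4,(90,80),114))
cv2.imwrite('pics/s6.png',vision.grab_frame('side')[:,:,::-1])"
```

```text
jar [ 617.3 -220. ] mat [ 617.1 -221. ]
tin [393.8 281.4] mat [392.  280.8]
sq [484.5  16.5] mat [484.6  14.9]
knob [ 373.4 -293.2]
```

View pics/s6.png

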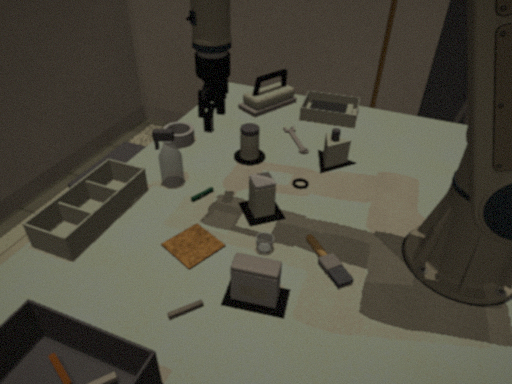

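All four stand upright on their own mats: jar (249,145), triangle (335,150), square canister (262,197) and tin (256,280). The arm is clear, so I'll hand in.

```bash
python3 -c "
from rig import r
print(r.sign_off())"
```

```text
the job is handed in; nothing more can be done
None
```

All four containers now stand upright on the mats matching their bases, and I handed the job in at about 61 s of the 134 s allowed. The jar went to the cork pad first, then the triangular canister, square canister and tin to their own mats, and finally the jar to the round mat.

My last image checks put each container within about 2 mm of its mat centre (good to about 2 mm):

| Container | Measured position (mm) | Mat centre (mm) |
|---|---|---|
| Round jar | (617, -220) | (617, -221) |
| Oblong tin | (394, 281) | (392, 281) |
| Square canister | (484.5, 16.5) | (484.6, 15) |
| Triangular canister (knob) | (373, -293) | (373, -294.6) |

- **Square canister:** the arm hid it in the last top picture, so its position is from an earlier one. The last side view shows it upright on its mat.
- **Disagreement:** my first knob reading on the triangle mat was about 5 mm off. A closer zoom corrected it, and the later picture agreed with the zoom.
- **Setting down:** the wrist force did not clearly show when a container touched its mat. I set them down by height instead, so some may have been released a millimetre or two above the surface.

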